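# Fetch the stain-remover carton from behind the bottles

### The arm

A 7-joint arm with a two-finger parallel gripper is mounted at the origin on the work surface. World frame = base frame: x ahead of the robot, y to its left, z up, the work surface at z = 0. Lengths are in m, angles in rad, forces in N, time in s.
With the tool pointing down it reaches from about 0.425 to 0.95 m from the base axis. Payload 4.7 kg.
Tool frame: the origin (TCP) lies at the very end of the fingers, on their centre line; the grasp point (between the pads) lies 19 mm behind it; z points along the fingers, y is the line along which they close (so a half turn about z gives the same grasp; the last joint's range is limited). The gripper opens to 87 mm and grips with 3 to 60 N. Pads are 19 mm wide; open, the fingers measure 117 mm over their backs; the gripper's body (75 mm by 190 mm) begins 51 mm behind the grasp point.
Start: joints at [-1.188, 0.469, -0.049, 1.532, 0.024, 1.141, -0.082], TCP at [0.27, 0.619, 0.223] pointing down, gripper open.
Joint ranges: [-2.59, 2.59], [-0.33, 1.99], [-1.39, 1.29], [0.1, 2.45], [-1.04, 4.18], [0.21, 1.99], [-2.66, 2.66]. Speed limits (rad/s): [2.57, 2.57, 3.14, 3.14, 3.14, 3.14, 3.14].

### API

Orientations are given as a rotation vector (axis times angle).
In Python, from station import arm, get_image gives the robot as it stands.
- The arm moves only by the shell command python3 -m handwheel 'ROWS' [FORCE]. ROWS is JSON, a list of rows, each a list of 3 entries, a list of its own where there are three numbers: the finger opening in mm, from 0 to 87, then the shift along the tool's x, y, z in mm, then the turn, a rotation vector about the tool's x, y, z in degrees. A call has 1 to 8 rows; each row shifts and turns the commanded pose from where the row before left it, along the tool's axes as they then stand; what a row does not reach is not made up. A row lasts 1/8 s, in which the tool goes at most 62.5 mm and 10.7 degrees, less where a joint would pass 70% of its speed; a pose out of reach is approached as far as the arm can. A call is refused whole if a number of a shift passes 62.5 or a number of a turn 10.7, either way. A call with a gripper value outside its range is refused whole. The fingers move at their own pace and stop on an object; FORCE is the grip in N (left out, the last holds). Time passes only in rows, so rows that do not move let the fingers close. It gives the time, the measured TCP pose, the force, the opening and the grip force at its end, in the units of the state.
- arm.observe(): the state, without advancing time (a new reading comes with each control period).
- get_image(name): name is "scene" or "top" or "wrist"; returns a dict with "frame" (420x560x3 uint8, red, green, blue), "K" (3x3 intrinsics, pixels), "cam_to_world" (4x4, takes a point from camera to world coordinates). Camera axes: x right, y up, looking along -z (the intrinsics and any distortion apply to the point x, -y, -z); pixel columns grow to the right and rows downward; lengths in m; the calibration is good to about 2 mm. A picture is of the moment at which its call begins. There is no depth.
- arm.job_done(): hands the job in; it is judged then, once.
The state is a dict: "time": time; "qpos": joint angles; "dq": joint speeds; "joint_torque": joint torques, N m; "eef_pos": TCP position; "eef_rot": TCP orientation; "ft_force": force on the tool from outside, world axes, zero at the start; "wrist_torque": the same for the moment, N m; "gripper_width": finger opening in m; "grasp_force": force on a finger pad.
Only numpy, scipy, OpenCV 4.12 (cv2) and the standard library are available. Lean on these libraries where they do the work, as an engineer would, in place of code of your own. Each camera call takes 0.05 s, during which the arm holds its last target. There are 200 camera calls.

### The job

A customer's order needs the red carton of stain remover, which stands in the back row of the grey supply tray: set the two bottles that stand right in front of it aside on the black drip mat, then take the red carton out and stand it upright in the yellow order tray. After that put the two bottles back exactly where each one stood before. Do not drop or knock over anything, and leave the third bottle, the green carton, the cup and the brush as they are.

Things in the scene. Friction and masses are not known exactly. Their poses are not given: they have to be found in the camera images.
- detergent_bottle: Blue bottle of liquid detergent with an orange cap. Round, 72 mm across the body, 200 mm tall with its ribbed dosing cap, which is 41 mm across and 38 mm high (the top of the bottle; grip it there); about 0.4 to 0.7 kg. Origin: centre of the underside, z up along the bottle.
- softener_bottle: Pink bottle of fabric softener with a purple cap. Round, 72 mm across the body, 205 mm tall with its ribbed dosing cap, which is 41 mm across and 38 mm high (the top of the bottle; grip it there); about 0.4 to 0.7 kg. Origin: centre of the underside, z up along the bottle.
- bleach_bottle: White bottle of bleach with a green cap. Round, 72 mm across the body, 190 mm tall with its ribbed dosing cap, which is 41 mm across and 38 mm high (the top of the bottle; grip it there); about 0.4 to 0.7 kg. Origin: centre of the underside, z up along the bottle.
- stain_carton: Red carton of stain remover with a yellow stripe: the one to fetch. Rigid upright carton, 45 mm (x) by 76 mm (y) by 110 mm tall, about 0.16 kg. Origin: centre of the underside, z up; the faces across x look to the front and back of the supply tray. Its neighbour stands about 9 mm beside it, so it is gripped across its 45 mm, front and back.
- starch_carton: Green carton of starch with a white stripe: it stays. Rigid upright carton, 45 mm (x) by 76 mm (y) by 110 mm tall, about 0.16 kg. Origin: centre of the underside, z up; the faces across x look to the front and back of the supply tray. Its neighbour stands about 9 mm beside it, so it is gripped across its 45 mm, front and back.
- supply_tray: Fixed grey spill tray, 160 (x) by 290 mm (y), rim 22 mm high, floor 5 mm above the counter. Origin: centre of its underside; its x points from front row to back row. Three bottles in front, in any order (x about -35, y about -85, 0, 85 mm); two cartons behind (x about 32, y about -42 and 42 mm), each right behind two neighbouring bottles, about 8 mm from them.
- drip_mat: Side area: fixed flat black ribbed rubber drip mat, 220 mm (x) by 120 mm (y), top 4 mm above the counter; room for two bottles side by side along its x. Origin: centre of its underside.
- order_tray: Destination: fixed open yellow order tray, 150 mm by 150 mm outside, wall 4 mm, rim 32 mm high, floor 4 mm above the counter; empty. Origin: centre of its underside.
- dosing_cup: Small light-blue dosing cup, 64 mm across, 55 mm high, standing loose on the counter in front of the supply tray: leave it alone. Origin: centre of its underside.
- lint_brush: Wooden hand brush, 160 mm (y) by 46 mm by 40 mm high, lying loose on the counter beyond the supply tray, its length roughly along y: leave it alone. Origin: centre of its underside.

How it is judged:
By the outcome, as a careful person would: the job done as asked, in the order asked, and still so for the second after the job is handed in, with the robot touching nothing.
It also fails if it takes over 112 s, if anything falls off the work surface, if the arm or the gripper's body presses on something with over 40 N, if the wrist force passes 120 N, or if a joint passes its speed limit or range.

## Working session

There is one attempt and no reset: what is moved stays moved. The work goes in short steps, Python scripts to look and compute and a shell command to move; the robot and the scene stay as the last step left them, time stands still between calls to the robot, and variables do not carry over. Pictures are saved under pics/ and viewed, at most 14 in all, crops included, and the job is handed in when it is done.

```bash
mkdir -p pics; ls; python3 - <<'E'
from station import arm,get_image
import cv2,numpy as np
o=arm.observe()
print({k:np.round(v,3).tolist() for k,v in o.items()})
for n in ("top","scene"):
    d=get_image(n); cv2.imwrite(f"pics/{n}0.png",cv2.cvtColor(d["frame"],cv2.COLOR_RGB2BGR))
    np.savez(f"{n}0.npz",**d); print(d.keys(),d["K"].round(1).tolist(),d["cam_to_world"].round(3).tolist())
E
```

```text
pics
{'time': 0.0, 'qpos': [-1.188, 0.469, -0.049, 1.534, 0.024, 1.141, -0.082], 'dq': [0.0, 0.0, 0.0, -0.001, 0.001, -0.001, -0.002], 'joint_torque': [-0.0, -50.799, -0.081, -23.616, -0.062, 0.038, 0.0], 'eef_pos': [0.27, 0.618, 0.221], 'eef_rot': [-0.642, -3.075, 0.003], 'ft_force': [-0.13, 0.956, -0.752], 'wrist_torque': [-0.013, 0.037, 0.035], 'grasp_force': 0.0, 'gripper_width': 0.087}
dict_keys(['frame', 'K', 'cam_to_world']) [[428.1, 0.0, 282.9], [0.0, 428.1, 210.6], [0.0, 0.0, 1.0]] [[-0.025, 0.999, -0.048, 0.527], [-0.999, -0.026, -0.019, -0.011], [-0.021, 0.047, 0.999, 1.113], [0.0, 0.0, 0.0, 1.0]]
dict_keys(['frame', 'K', 'cam_to_world']) [[382.0, 0.0, 274.9], [0.0, 382.0, 209.3], [0.0, 0.0, 1.0]] [[-0.455, -0.614, 0.645, 1.116], [0.89, -0.329, 0.315, 0.272], [0.019, 0.717, 0.697, 0.632], [0.0, 0.0, 0.0, 1.0]]
```

View pics/top0.png

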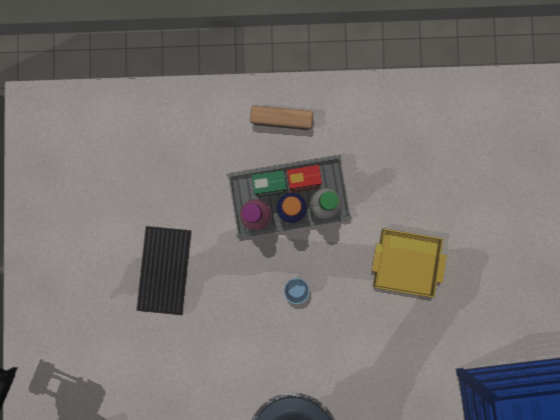

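View pics/scene0.png

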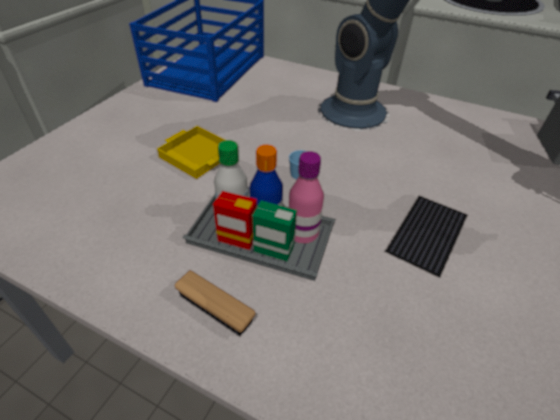

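The top view shows the red carton at (305,178), with the detergent (291,206) and bleach (328,201) in front of it. The mat is at (164,270), the order tray at (408,263) and the cup at (296,291).

```bash
cat > vis.py <<'E'
import numpy as np,cv2
from station import arm,get_image
def ray(d,u,v):
    K,T=np.array(d["K"]),np.array(d["cam_to_world"])
    c=np.array([(u-K[0,2])/K[0,0],-(v-K[1,2])/K[1,1],-1.]); return T[:3,3],T[:3,:3]@c
def plane(d,u,v,z):
    o,r=ray(d,u,v); return o+r*(z-o[2])/r[2]
def proj(d,p):
    T=np.linalg.inv(np.array(d["cam_to_world"]));K=d["K"]; c=T[:3,:3]@p+T[:3,3]
    return K[0,0]*c[0]/-c[2]+K[0,2],K[1,1]*-c[1]/-c[2]+K[1,2]
HSV=dict(orange=((6,150,90),(16,255,255)),green=((55,120,40),(78,255,255)),purple=((140,120,30),(158,255,255)),
 red=((0,180,80),(5,255,255)),yellow=((22,130,60),(32,255,255)),black=((0,0,0),(179,255,45)))
def blobs(d,c,box=None,minA=25):
    f=cv2.cvtColor(np.ascontiguousarray(d["frame"]),cv2.COLOR_RGB2HSV); m=cv2.inRange(f,*[np.array(x) for x in HSV[c]])
    if c=="red": m|=cv2.inRange(f,np.array((172,180,80)),np.array((179,255,255)))
    if box: k=np.zeros_like(m); x0,y0,x1,y1=box; k[y0:y1,x0:x1]=255; m&=k
    m=cv2.morphologyEx(m,cv2.MORPH_CLOSE,np.ones((3,3)))
    cs,_=cv2.findContours(m,cv2.RETR_EXTERNAL,cv2.CHAIN_APPROX_NONE)
    return sorted([k for k in cs if cv2.contourArea(k)>minA],key=cv2.contourArea,reverse=True)
E
python3 - <<'E'
from vis import *
L=lambda n:dict(np.load(n+"0.npz"))
t,s=L("top"),L("scene")
for c,box in (("orange",(230,150,360,240)),("green",(310,180,350,220)),("purple",(230,190,275,235)),("red",(280,155,330,195)),("green",(245,165,290,200)),("yellow",(360,220,460,310)),("black",(120,215,200,325))):
    for k in blobs(t,c,box)[:2]:
        r=cv2.minAreaRect(k);e=cv2.minEnclosingCircle(k); print(c,cv2.contourArea(k),"rect",np.round(r[0],1),np.round(r[1],1),round(r[2],1),"circ",np.round(e[0],1),round(e[1],1))
        z=dict(orange=.205,purple=.21,red=.115,yellow=.032,black=.004).get(c,.195 if box[0]==310 else .115)
        print("   centre",plane(t,*r[0],z).round(4),"corners",[plane(t,*p,z)[:2].round(3).tolist() for p in cv2.boxPoints(r)])
for c,box in (("orange",(240,135,300,180)),("green",(205,130,245,170)),("purple",(290,140,330,185)),("red",(200,180,260,255))):
    for k in blobs(s,c,box)[:1]:
        print("scene",c,cv2.boundingRect(k),cv2.minAreaRect(k))
# montage of zooms
a=cv2.resize(cv2.imread("pics/top0.png")[145:245,220:360],None,fx=5,fy=5,interpolation=cv2.INTER_CUBIC)
cv2.imwrite("pics/zoom.png",a)
E
```

```text
orange 232.0 rect [291.5 205.5] [17. 17.] 90.0 circ [291.4 205.8] 9.1
   centre [ 0.5811 -0.0118  0.205 ] corners [[0.6, 0.006], [0.599, -0.03], [0.563, -0.029], [0.563, 0.007]]
green 193.5 rect [328.8 200.3] [15.6 16.3] 45.0 circ [328.7 200.1] 8.3
   centre [ 0.5909 -0.092   0.195 ] corners [[0.591, -0.068], [0.615, -0.093], [0.591, -0.116], [0.567, -0.091]]
purple 238.0 rect [251.5 212.5] [17. 17.] 90.0 circ [251.4 212.5] 9.3
   centre [0.5681 0.0732 0.21  ] corners [[0.587, 0.091], [0.586, 0.055], [0.55, 0.056], [0.551, 0.092]]
green 316.5 rect [268.7 181.9] [17.9 30.2] 81.3 circ [268.5 181.5] 17.1
   centre [0.6433 0.0401 0.115 ] corners [[0.66, 0.078], [0.669, 0.008], [0.627, 0.002], [0.618, 0.072]]
yellow 3712.0 rect [408.9 262.9] [70.9 59. ] 9.5 circ [408. 263.] 41.4
   centre [ 0.4401 -0.3016  0.032 ] corners [[0.385, -0.201], [0.529, -0.23], [0.496, -0.403], [0.352, -0.373]]
black 3515.0 rect [163.6 270.2] [44.  83.4] 6.0 circ [163.5 270. ] 46.6
   centre [0.4336 0.3237 0.004 ] corners [[0.334, 0.393], [0.548, 0.368], [0.533, 0.254], [0.32, 0.28]]
scene orange (256, 145, 20, 26) ((265.5, 157.5), (25.0, 19.0), 90.0)
scene green (219, 141, 19, 25) ((228.0, 153.0), (24.0, 18.0), 90.0)
scene purple (299, 152, 21, 27) ((309.0060729980469, 164.94512939453125), (19.65681266784668, 26.393136978149414), 6.34019136428833)
scene red (213, 192, 43, 46) ((232.58547973632812, 213.72396850585938), (42.950164794921875, 39.005313873291016), 12.804265975952148)
```

View pics/zoom.png

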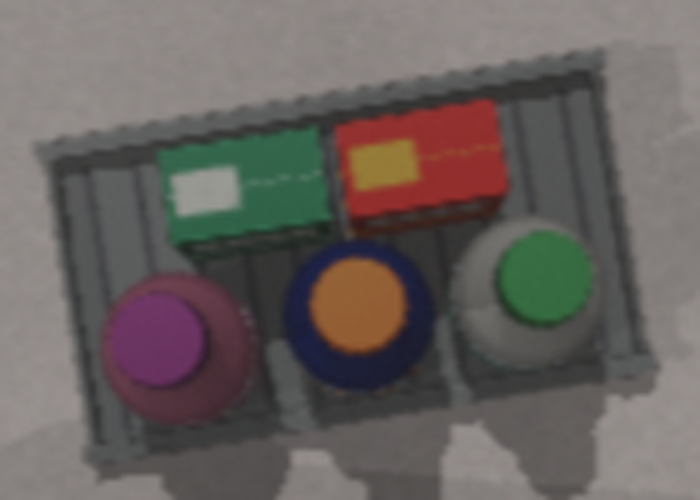

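The zoom confirms the order left to right: purple, orange, green caps, with the red carton behind orange and green. The tray yaw is about +7.9°. I'll turn the tool so the fingers close along tray x, and raise it.

```bash
cat > go.py <<'E'
# usage: go.py x y z yawdeg : shift left in current tool axes (mm) and turn about tool z (deg)
import sys,numpy as np
from scipy.spatial.transform import Rotation as R
from station import arm
o=arm.observe();M=R.from_rotvec(o["eef_rot"]).as_matrix()
t=np.array([float(a) for a in sys.argv[1:4]])
y=M[:,1];yaw=np.degrees(np.arctan2(y[1],y[0]))
w=np.radians(float(sys.argv[4]));T=np.array([[np.sin(-w),np.cos(w),0],[np.cos(w),np.sin(w),0],[0,0,-1]]).T
e=np.degrees(R.from_matrix(M.T@T).as_rotvec())
print("t",round(o["time"],2),"pos",np.round(o["eef_pos"],4),"yaw",yaw.round(2),"tool shift mm",(M.T@(t-o["eef_pos"])*1e3).round(1),"turn",e.round(2),"after-turn shift",(T.T@(t-o["eef_pos"])*1e3).round(1),"w",round(o["gripper_width"]*1e3,1),"grip",np.round(o["grasp_force"],1),"F",np.round(o["ft_force"],1))
E
python3 -m handwheel '[[70,[0,0,-15],[0,0,9.75]],[70,[0,0,-15],[0,0,9.75]],[70,[0,0,-15],[0,0,9.75]],[70,[0,0,-15],[0,0,9.75]],[70,[0,0,-15],[0,0,9.75]],[70,[0,0,-15],[0,0,9.75]],[70,[-50,20,0],[0,0,0]],[70,[-50,20,0],[0,0,0]]]' 25
python3 go.py .581 -.012 .30 7.9
```

```text
time: 1.1
eef_pos: [0.3237, 0.524, 0.3119]
eef_rot: [2.061, 2.37, -0.001]
ft_force: [1.2, -1.4, -0.2]
gripper_width: 0.0699
grasp_force: 0.0
t 1.1 pos [0.3237 0.524  0.3119] yaw 8.0 tool shift mm [-566.6  180.2   12.4] turn [-0.01  0.06  0.1 ] after-turn shift [-566.3  181.2   11.9] w 69.9 grip 0.0 F [ 1.2 -1.4 -0.2]
```

```bash
python3 -m handwheel '[[70,[-57,18,0],[0,0,0]],[70,[-57,18,0],[0,0,0]],[70,[-57,18,0],[0,0,0]],[70,[-57,18,0],[0,0,0]],[70,[-57,18,0],[0,0,0]],[70,[-57,18,0],[0,0,0]],[70,[-57,18,0],[0,0,0]],[70,[-57,18,0],[0,0,0]]]' >/dev/null
python3 -m handwheel '[[70,[-55,18,0],[0,0,0]],[70,[-55,18,0],[0,0,0]],[70,[0,0,0],[0,0,0]],[70,[0,0,0],[0,0,0]]]' >/dev/null
python3 go.py .581 -.012 .30 7.9
python3 - <<'E'
from vis import *
d=get_image("wrist");np.savez("wrist1.npz",**d);cv2.imwrite("pics/w1.png",cv2.cvtColor(d["frame"],cv2.COLOR_RGB2BGR))
print(d["K"].round(1).tolist(),d["cam_to_world"].round(3).tolist())
for n,z in (("det",[.581,-.012,.205]),("bl",[.591,-.092,.195]),("so",[.568,.073,.21])): print(n,proj(d,np.array(z)))
E
```

```text
t 2.6 pos [ 0.5793 -0.0103  0.3119] yaw 7.91 tool shift mm [-2.   1.4 11.9] turn [-0.07 -0.05  0.01] after-turn shift [-2.   1.4 11.9] w 69.8 grip 0.0 F [ 0.5  1.  -0.2]
[[343.8, 0.0, 285.2], [0.0, 343.8, 208.3], [0.0, 0.0, 1.0]] [[0.99, -0.134, -0.033, 0.57], [0.138, 0.96, 0.242, 0.055], [-0.001, -0.244, 0.97, 0.474], [0.0, 0.0, 0.0, 1.0]]
det (np.float64(287.46966414773914), np.float64(208.7576163315191))
bl (np.float64(285.9970756023191), np.float64(293.6314604140008))
so (np.float64(286.11983586270327), np.float64(96.46654887525733))
```

View pics/w1.png

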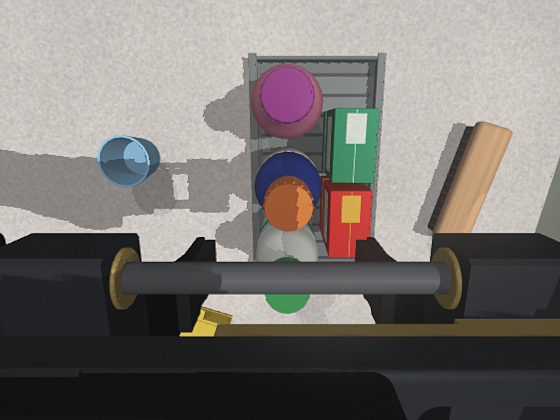

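Orange is at (288,204), green at (287,287) and purple at (287,94), all within 1 px across of my predictions. I'll descend onto the detergent cap.

```bash
python3 -m handwheel '[[70,[-2,1.4,45],[0,0,0]],[70,[0,0,45],[0,0,0]],[70,[0,0,35],[0,0,0]],[70,[0,0,15],[0,0,0]],[70,[0,0,0],[0,0,0]],[70,[0,0,0],[0,0,0]]]' >/dev/null
python3 go.py .581 -.012 .172 7.9
python3 -m handwheel '[[38,[0,0,0],[0,0,0]],[38,[0,0,0],[0,0,0]],[38,[0,0,0],[0,0,0]],[38,[0,0,0],[0,0,0]],[38,[0,0,0],[0,0,0]],[38,[0,0,0],[0,0,0]]]' 30 >/dev/null
python3 go.py .581 -.012 .172 7.9
```

```text
t 3.4 pos [ 0.5824 -0.0123  0.1741] yaw 7.94 tool shift mm [ 0.5 -1.4  2.1] turn [ 0.16 -0.    0.04] after-turn shift [ 0.5 -1.4  2.1] w 70.1 grip 0.0 F [0.  0.1 0.4]
t 4.15 pos [ 0.5817 -0.0126  0.1727] yaw 7.91 tool shift mm [ 0.7 -0.6  0.7] turn [0.05 0.   0.01] after-turn shift [ 0.7 -0.6  0.7] w 40.4 grip 30.0 F [1.6 1.1 0. ]
```

```bash
python3 -m handwheel '[[38,[0,0,-8],[0,0,0]],[38,[0,0,-15],[0,0,0]],[38,[0,0,-30],[0,0,0]],[38,[0,0,-40],[0,0,0]],[38,[0,0,-45],[0,0,0]],[38,[0,0,-45],[0,0,0]],[38,[0,0,-35],[0,0,0]],[38,[0,0,-12],[0,0,0]]]' 45 >/dev/null
python3 go.py .487 .317 .40 7.9; python3 - <<'E'
from vis import *
d=get_image("scene");cv2.imwrite("pics/s1.png",cv2.cvtColor(d["frame"],cv2.COLOR_RGB2BGR))
E
```

```text
t 5.15 pos [ 0.5817 -0.0132  0.4053] yaw 7.88 tool shift mm [340.  -48.6   5.1] turn [ 0.24  0.   -0.02] after-turn shift [340.  -48.5   5.3] w 39.8 grip 45.0 F [-0.5  0.1 -4.4]
```

View pics/s1.png

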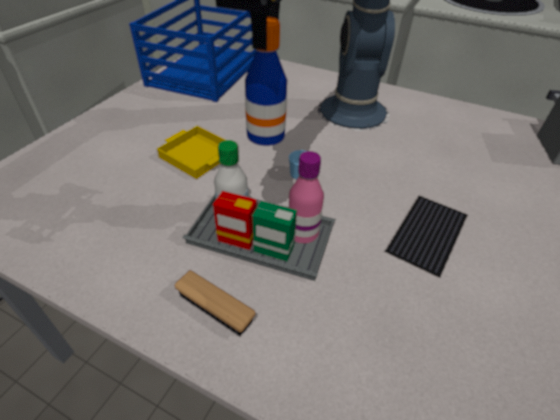

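The bottle hangs upright at (266,90) and the others are untouched. Carrying it to the mat.

```bash
python3 -m handwheel '[[38,[12,-2,0],[0,0,0]],[38,[28,-4,0],[0,0,0]],[38,[42,-6,0],[0,0,0]],[38,[50,-7,0],[0,0,0]],[38,[50,-7,0],[0,0,0]],[38,[50,-7,0],[0,0,0]],[38,[46,-7,0],[0,0,0]],[38,[34,-5,0],[0,0,0]]]' >/dev/null
python3 -m handwheel '[[38,[20,-2.5,0],[0,0,0]],[38,[8,-1,0],[0,0,0]],[38,[0,0,10],[0,0,0]],[38,[0,0,30],[0,0,0]],[38,[0,0,45],[0,0,0]],[38,[0,0,45],[0,0,0]],[38,[0,0,40],[0,0,0]],[38,[0,0,25],[0,0,0]]]' >/dev/null
python3 -m handwheel '[[38,[0,0,10],[0,0,0]],[38,[0,0,0],[0,0,0]],[38,[0,0,0],[0,0,0]]]' >/dev/null
python3 go.py .487 .317 .1717 7.9
```

```text
t 7.58 pos [0.4876 0.3176 0.1989] yaw 7.87 tool shift mm [-0.5 -0.7 27.2] turn [ 0.14 -0.08 -0.03] after-turn shift [-0.5 -0.6 27.2] w 39.2 grip 45.0 F [-0.1  0.7 -3.3]
```

```bash
python3 -m handwheel '[[38,[0,0,10],[0,0,0]],[38,[0,0,9],[0,0,0]],[38,[0,0,4],[0,0,0]],[38,[0,0,2],[0,0,0]],[38,[0,0,0],[0,0,0]]]' >/dev/null
python3 go.py .487 .317 .1717 7.9
python3 -m handwheel '[[38,[0,0,1],[0,0,0]],[38,[0,0,0],[0,0,0]]]' >/dev/null
python3 go.py .487 .317 .1717 7.9
```

```text
t 8.2 pos [0.4866 0.3175 0.1725] yaw 7.9 tool shift mm [-0.6  0.4  0.8] turn [-0.  0.  0.] after-turn shift [-0.6  0.4  0.8] w 39.7 grip 45.0 F [-0.3 -0.  -4.1]
t 8.45 pos [0.4866 0.3176 0.1717] yaw 7.91 tool shift mm [-0.6  0.3  0. ] turn [ 0.02 -0.02  0.01] after-turn shift [-0.6  0.3  0. ] w 40.1 grip 45.0 F [ 0.2  0.6 -5.3]
```

```bash
for i in 1 2 3; do python3 -m handwheel '[[38,[0,0,1],[0,0,0]],[38,[0,0,0],[0,0,0]]]' | grep -E "pos|force"; done
```

```text
eef_pos: [0.4868, 0.3177, 0.1716]
ft_force: [-1.4, -0.7, 5.2]
grasp_force: 45.0
eef_pos: [0.487, 0.3179, 0.1716]
ft_force: [-2.6, -2.1, 9.2]
grasp_force: 45.1
eef_pos: [0.4871, 0.318, 0.1716]
ft_force: [-4.4, -2.2, 15.7]
grasp_force: 45.1
```

```bash
python3 -m handwheel '[[38,[0,0,-2],[0,0,0]],[44,[0,0,0],[0,0,0]],[66,[0,0,0],[0,0,0]],[66,[0,0,0],[0,0,0]],[66,[0,0,-20],[0,0,0]],[66,[0,0,-50],[0,0,0]],[66,[0,0,-50],[0,0,0]],[66,[0,0,0],[0,0,0]]]' >/dev/null
python3 go.py .591 -.092 .29 7.9
python3 - <<'E'
from vis import *
d=get_image("scene");cv2.imwrite("pics/s2.png",cv2.cvtColor(d["frame"],cv2.COLOR_RGB2BGR))
E
```

```text
t 10.2 pos [0.4888 0.3187 0.2949] yaw 7.89 tool shift mm [-420.9   44.8    3.2] turn [ 0.45 -0.28 -0.01] after-turn shift [-420.8   44.7    4.9] w 66.0 grip 0.0 F [0.5 0.1 0.2]
```

View pics/s2.png

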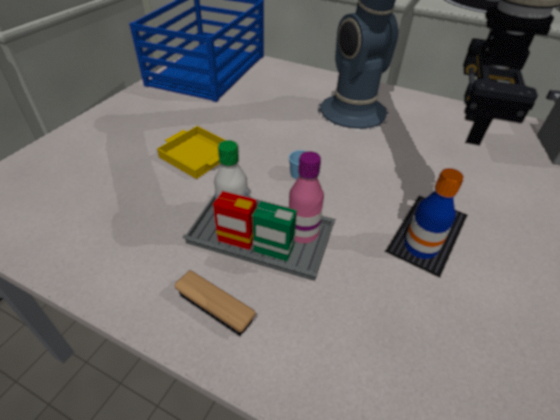

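The detergent stands on the mat, with its cap at (449,182) and base at (424,253). I'll check whether that lean is only perspective.

```bash
python3 - <<'E'
from vis import *
d=get_image("scene")
for z in (.004,.185,.204): print(z,np.round(proj(d,np.array([.487,.3175,z])),1))
t=get_image("top")
for k in blobs(t,"orange",(130,200,220,330))[:1]: print(cv2.minAreaRect(k)[0],plane(t,*cv2.minAreaRect(k)[0],.204).round(4))
E
```

```text
0.004 [420.1 246.1]
0.185 [448.  182.1]
0.204 [451.5 174. ]
(138.50001525878906, 254.00003051757812) [0.4861 0.3168 0.204 ]
```

```bash
python3 -m handwheel '[[66,[-25,3,0],[0,0,0]],[66,[-55,6,0],[0,0,0]],[66,[-60,6,0],[0,0,0]],[66,[-60,6,0],[0,0,0]],[66,[-60,6,0],[0,0,0]],[66,[-60,6,0],[0,0,0]],[66,[-55,6,0],[0,0,0]],[66,[-35,4,0],[0,0,0]]]' >/dev/null
python3 -m handwheel '[[66,[-10.5,1.5,0],[0,0,0]],[66,[0,0,0],[0,0,0]],[66,[0,0,0],[0,0,0]]]' >/dev/null
python3 go.py .591 -.092 .163 7.9
python3 - <<'E'
from vis import *
d=get_image("wrist")
print("pred",np.round(proj(d,np.array([.591,-.092,.195])),1),[np.round(cv2.minAreaRect(k)[0],1).tolist()+[cv2.boundingRect(k)] for k in blobs(d,"green",None,100)[:4]])
E
```

```text
t 11.72 pos [ 0.5883 -0.0905  0.2899] yaw 8.08 tool shift mm [ -2.1   2.6 126.9] turn [-0.06 -0.08  0.18] after-turn shift [ -1.9   2.5 126.9] w 65.8 grip 0.0 F [0.1 0.6 0.1]
pred [288.9 212.6] [[364.7, 57.3, (337, 13, 58, 90)], [292.6, 218.4, (264, 193, 52, 44)], [282.6, 196.7, (265, 187, 38, 24)]]
```

The detergent is upright. Next, the bleach.

```bash
python3 -m handwheel '[[66,[-2,2.5,20],[0,0,0.2]],[66,[0,0,45],[0,0,0]],[66,[0,0,40],[0,0,0]],[66,[0,0,18],[0,0,0]],[66,[0,0,2],[0,0,0]],[66,[0,0,0],[0,0,0]]]' >/dev/null
python3 go.py .591 -.092 .163 7.9
python3 -m handwheel '[[38,[0,0,0],[0,0,0]],[38,[0,0,0],[0,0,0]],[38,[0,0,0],[0,0,0]],[38,[0,0,0],[0,0,0]],[38,[0,0,0],[0,0,0]],[38,[0,0,0],[0,0,0]]]' 45 >/dev/null
python3 go.py .591 -.092 .163 7.9
```

```text
t 12.53 pos [ 0.5923 -0.0945  0.1669] yaw 7.73 tool shift mm [ 2.6 -0.9  3.9] turn [ 0.15  0.02 -0.17] after-turn shift [ 2.6 -0.9  3.9] w 66.0 grip 0.0 F [-0.2 -0.3  0.1]
t 13.28 pos [ 0.5919 -0.0945  0.1659] yaw 7.71 tool shift mm [ 2.6 -0.5  2.9] turn [ 0.08  0.01 -0.19] after-turn shift [ 2.6 -0.5  2.9] w 39.2 grip 45.0 F [1.1 0.6 2.2]
```

```bash
python3 -m handwheel '[[38,[0,0,-8],[0,0,0]],[38,[0,0,-15],[0,0,0]],[38,[0,0,-30],[0,0,0]],[38,[0,0,-40],[0,0,0]],[38,[0,0,-45],[0,0,0]],[38,[0,0,-45],[0,0,0]],[38,[0,0,-35],[0,0,0]],[38,[0,0,-12],[0,0,0]]]' >/dev/null
python3 go.py .382 .330 .1649 7.7
```

```text
t 14.28 pos [ 0.5909 -0.0953  0.3977] yaw 7.66 tool shift mm [ 449.5 -150.7  232.3] turn [ 0.11  0.03 -0.04] after-turn shift [ 449.5 -150.   232.8] w 39.7 grip 45.0 F [ 0.3 -0.5 -6.4]
```

```bash
python3 -m handwheel '[[38,[12,-4,0],[0,0,0]],[38,[28,-9,0],[0,0,0]],[38,[42,-14,0],[0,0,0]],[38,[50,-17,0],[0,0,0]],[38,[50,-17,0],[0,0,0]],[38,[50,-17,0],[0,0,0]],[38,[50,-17,0],[0,0,0]],[38,[50,-17,0],[0,0,0]]]' >/dev/null
python3 -m handwheel '[[38,[47,-15,0],[0,0,0]],[38,[37,-12,0],[0,0,0]],[38,[23,-8,0],[0,0,0]],[38,[10,-3,0],[0,0,0]],[38,[0,0,0],[0,0,0]],[38,[0,0,10],[0,0,0]],[38,[0,0,30],[0,0,0]],[38,[0,0,45],[0,0,0]]]' >/dev/null
python3 -m handwheel '[[38,[0,0,45],[0,0,0]],[38,[0,0,40],[0,0,0]],[38,[0,0,25],[0,0,0]],[38,[0,0,10],[0,0,0]],[38,[0,0,0],[0,0,0]],[38,[0,0,0],[0,0,0]]]' >/dev/null
python3 go.py .382 .330 .1649 7.7
```

```text
t 17.02 pos [0.3833 0.3308 0.1918] yaw 7.68 tool shift mm [-0.7 -1.4 26.9] turn [ 0.12 -0.1  -0.02] after-turn shift [-0.7 -1.4 26.9] w 39.4 grip 45.0 F [ 0.2  0.4 -6.3]
```

```bash
python3 -m handwheel '[[38,[0,0,10],[0,0,0]],[38,[0,0,9],[0,0,0]],[38,[0,0,5],[0,0,0]],[38,[0,0,2],[0,0,0]],[38,[0,0,0],[0,0,0]]]' >/dev/null
for i in 1 2 3; do python3 -m handwheel '[[38,[0,0,1],[0,0,0]],[38,[0,0,0],[0,0,0]]]' | grep -E "pos|ft_force"; done
```

```text
eef_pos: [0.3825, 0.3307, 0.1649]
ft_force: [-2.8, -1.2, 5.6]
eef_pos: [0.3827, 0.331, 0.1649]
ft_force: [-4.3, -2.9, 11.1]
eef_pos: [0.3828, 0.3312, 0.1649]
ft_force: [-5.7, -4.6, 17.8]
```

```bash
python3 -m handwheel '[[38,[0,0,-2],[0,0,0]],[44,[0,0,0],[0,0,0]],[66,[0,0,0],[0,0,0]],[66,[0,0,0],[0,0,0]],[66,[0,0,-20],[0,0,0]],[66,[0,0,-50],[0,0,0]],[66,[0,0,-50],[0,0,0]],[66,[0,0,0],[0,0,0]]]' >/dev/null
python3 - <<'E'
from vis import *
t=get_image("top");np.savez("top1.npz",**t)
cv2.imwrite("pics/t2.png",cv2.resize(cv2.cvtColor(t["frame"],cv2.COLOR_RGB2BGR)[140:330,120:360],None,fx=3,fy=3,interpolation=cv2.INTER_CUBIC))
P=[plane(t,*p,.115) for p in ((287,170),(319,165),(321.6,182.4),(289,188.6))]
print(np.round(P,4).tolist(),np.mean(P,0).round(4))
E
python3 go.py .65 -.044 .29 7.9
```

```text
[[0.67, -0.0035, 0.115], [0.6798, -0.0787, 0.115], [0.6387, -0.0836, 0.115], [0.6262, -0.007, 0.115]] [ 0.6537 -0.0432  0.115 ]
t 19.45 pos [0.3833 0.3311 0.2852] yaw 7.7 tool shift mm [-407.5  214.1   -5.3] turn [ 0.2  -0.17 -0.2 ] after-turn shift [-408.2  212.6   -4.8] w 66.5 grip 0.0 F [-0.2 -0.  -0.8]
```

View pics/t2.png

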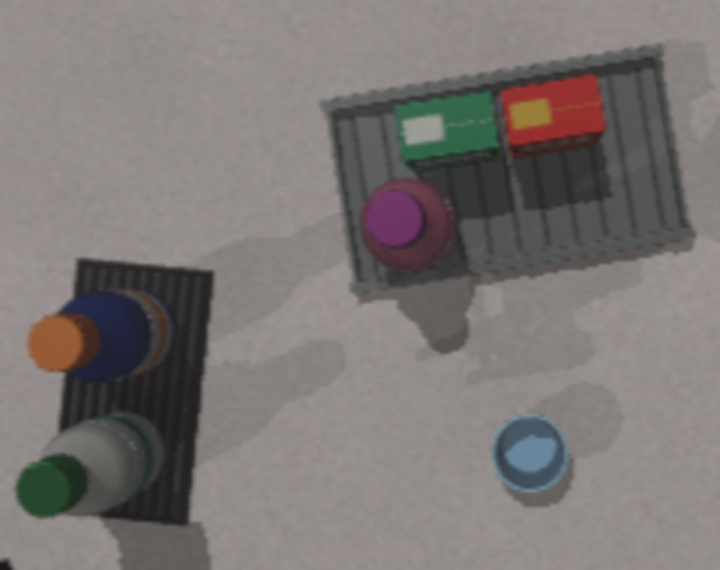

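The top view shows both bottles standing on the mat, and the front of the red carton is clear (carton at crop (553,112)). Going over the carton.

```bash
python3 -m handwheel '[[66,[-20,10,0],[0,0,-0.2]],[66,[-48,26,0],[0,0,0]],[66,[-54,29,0],[0,0,0]],[66,[-54,29,0],[0,0,0]],[66,[-54,29,0],[0,0,0]],[66,[-54,29,0],[0,0,0]],[66,[-54,28,0],[0,0,0]],[66,[-43,22,0],[0,0,0]]]' >/dev/null
python3 -m handwheel '[[66,[-20,10,0],[0,0,0]],[66,[-8,4,0],[0,0,0]],[66,[0,0,0],[0,0,0]],[66,[0,0,0],[0,0,0]],[66,[0,0,0],[0,0,0]]]' >/dev/null
python3 go.py .6537 -.044 .075 8
python3 - <<'E'
from vis import *
d=get_image("wrist");cv2.imwrite("pics/w3.png",cv2.cvtColor(d["frame"],cv2.COLOR_RGB2BGR))
w=np.radians(8);X=np.array([np.cos(w),np.sin(w)]);Y=np.array([-X[1],X[0]]);c=np.array([.6537,-.044])
for a,b in ((1,1),(1,-1),(-1,-1),(-1,1)): print(np.round(proj(d,np.r_[c+a*.0225*X+b*.038*Y,.115]),1))
E
```

```text
t 21.07 pos [ 0.6522 -0.0436  0.2838] yaw 8.02 tool shift mm [ -0.8   1.4 208.8] turn [ 0.02 -0.05  0.02] after-turn shift [ -0.6   1.4 208.8] w 66.0 grip 0.0 F [-0.7 -0.9  0.6]
[310.6 152.9]
[309.1 229.1]
[264.4 229.1]
[263.3 152.9]
```

View pics/w3.png

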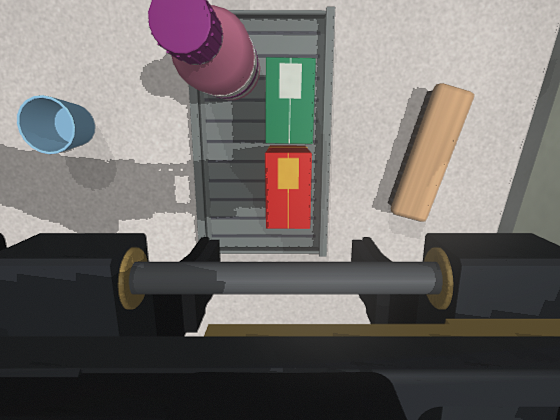

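The red carton's top spans (265–311, 153–229), 1 px from prediction. Descending.

```bash
python3 -m handwheel '[[66,[-0.5,2.4,25],[0,0,0]],[66,[0,0,50],[0,0,0]],[66,[0,0,55],[0,0,0]],[66,[0,0,45],[0,0,0]],[66,[0,0,25],[0,0,0]],[66,[0,0,8],[0,0,0]],[66,[0,0,0],[0,0,0]],[66,[0,0,0],[0,0,0]]]' >/dev/null
python3 go.py .6547 -.044 .075 8
python3 -m handwheel '[[42,[0,0,0],[0,0,0]],[42,[0,0,0],[0,0,0]],[42,[0,0,0],[0,0,0]],[42,[0,0,0],[0,0,0]],[42,[0,0,0],[0,0,0]],[42,[0,0,0],[0,0,0]]]' 20 >/dev/null
python3 go.py .6547 -.044 .075 8
```

```text
t 22.12 pos [ 0.656  -0.0454  0.0771] yaw 7.91 tool shift mm [ 1.5 -1.1  2.1] turn [ 0.16  0.02 -0.09] after-turn shift [ 1.5 -1.1  2.1] w 65.9 grip 0.0 F [-0.6  0.1 -0.5]
t 22.88 pos [ 0.655  -0.0453  0.0757] yaw 7.91 tool shift mm [ 1.3 -0.1  0.7] turn [ 0.01 -0.01 -0.09] after-turn shift [ 1.3 -0.1  0.7] w 44.9 grip 20.0 F [-0.9  0.4  2.9]
```

```bash
python3 -m handwheel '[[42,[0,0,-5],[0,0,0]],[42,[0,0,-12],[0,0,0]],[42,[0,0,-25],[0,0,0]],[42,[0,0,-35],[0,0,0]],[42,[0,0,-35],[0,0,0]],[42,[0,0,-25],[0,0,0]],[42,[0,0,-8],[0,0,0]],[42,[0,0,0],[0,0,0]]]' 30 >/dev/null
python3 go.py .440 -.302 .0747 7.9
python3 - <<'E'
from vis import *
d=get_image("scene");cv2.imwrite("pics/s3.png",cv2.cvtColor(d["frame"],cv2.COLOR_RGB2BGR))
t=get_image("top")
for k in blobs(t,"yellow",(360,220,460,310))[:1]:
    m=cv2.moments(k);print(plane(t,m["m10"]/m["m00"],m["m01"]/m["m00"],.032).round(4))
E
```

```text
t 23.88 pos [ 0.6548 -0.0453  0.2206] yaw 7.91 tool shift mm [-224.8 -248.1  145.8] turn [ 0.02 -0.01  0.01] after-turn shift [-224.8 -248.1  145.9] w 44.7 grip 30.0 F [ 0.1  0.2 -2.7]
[ 0.4403 -0.3003  0.032 ]
```

View pics/s3.png

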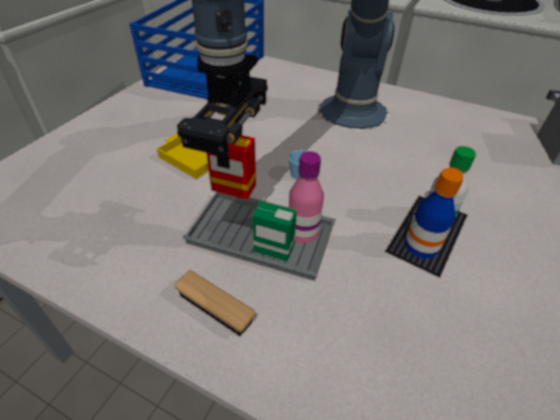

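The red carton is held upright at (232,165), the green carton and softener are undisturbed. Moving to the order tray.

```bash
python3 -m handwheel '[[42,[-10,-11,0],[0,0,0]],[42,[-25,-28,0],[0,0,0]],[42,[-38,-42,0],[0,0,0]],[42,[-40,-44,0],[0,0,0]],[42,[-40,-44,0],[0,0,0]],[42,[-38,-42,0],[0,0,0]],[42,[-24,-26,0],[0,0,0]],[42,[-9.8,-11,0],[0,0,0]]]' >/dev/null
python3 -m handwheel '[[42,[0,0,10],[0,0,0]],[42,[0,0,30],[0,0,0]],[42,[0,0,40],[0,0,0]],[42,[0,0,30],[0,0,0]],[42,[0,0,17],[0,0,0]],[42,[0,0,8],[0,0,0]],[42,[0,0,0],[0,0,0]],[42,[0,0,0],[0,0,0]]]' >/dev/null
python3 go.py .440 -.302 .0747 7.9
```

```text
t 25.98 pos [ 0.441  -0.3025  0.0864] yaw 7.91 tool shift mm [ 0.6 -0.9 11.7] turn [0.1  0.06 0.01] after-turn shift [ 0.6 -0.9 11.7] w 44.8 grip 30.0 F [ 0.5 -0.9 -1.7]
```

```bash
python3 -m handwheel '[[42,[0,0,6],[0,0,0]],[42,[0,0,4],[0,0,0]],[42,[0,0,0],[0,0,0]],[42,[0,0,0],[0,0,0]]]' | grep -E "pos|ft_force"
for i in 1 2; do python3 -m handwheel '[[42,[0,0,1],[0,0,0]],[42,[0,0,0],[0,0,0]]]' | grep -E "pos|ft_force"; done
```

```text
eef_pos: [0.4402, -0.3021, 0.0755]
ft_force: [-0.1, 0.1, -1.8]
eef_pos: [0.4403, -0.3022, 0.0747]
ft_force: [1.0, 0.2, 0.8]
eef_pos: [0.4404, -0.3022, 0.0747]
ft_force: [-1.8, 2.2, 8.7]
```

```bash
python3 -m handwheel '[[42,[0,0,-1],[0,0,0]],[50,[0,0,0],[0,0,0]],[66,[0,0,0],[0,0,0]],[66,[0,0,0],[0,0,0]],[66,[0,0,-20],[0,0,0]],[66,[0,0,-50],[0,0,0]],[66,[0,0,-60],[0,0,0]],[66,[0,0,-60],[0,0,0]]]' >/dev/null
python3 -m handwheel '[[66,[0,0,-30],[0,0,0]],[66,[0,0,0],[0,0,0]]]' >/dev/null
python3 go.py .487 .3178 .1716 7.9
python3 - <<'E'
from vis import *
d=get_image("scene");f=cv2.cvtColor(d["frame"],cv2.COLOR_RGB2BGR)
t=get_image("top");g=cv2.cvtColor(t["frame"],cv2.COLOR_RGB2BGR)
z=lambda a:cv2.resize(a,(400,400),interpolation=cv2.INTER_CUBIC)
cv2.imwrite("pics/s4.png",np.hstack([z(f[100:220,140:260]),z(g[200:320,350:470])]))
for a in (t,):
  for k in blobs(a,"orange",(100,200,220,330))[:1]: print(plane(a,*cv2.minAreaRect(k)[0],.204).round(4))
E
```

```text
t 28.23 pos [ 0.4413 -0.303   0.297 ] yaw 7.91 tool shift mm [608.9 130.1 124.5] turn [0.29 0.15 0.01] after-turn shift [608.6 130.6 125.4] w 66.1 grip 0.0 F [-0.2 -0.4 -0.2]
[0.4861 0.3168 0.204 ]
```

View pics/s4.png

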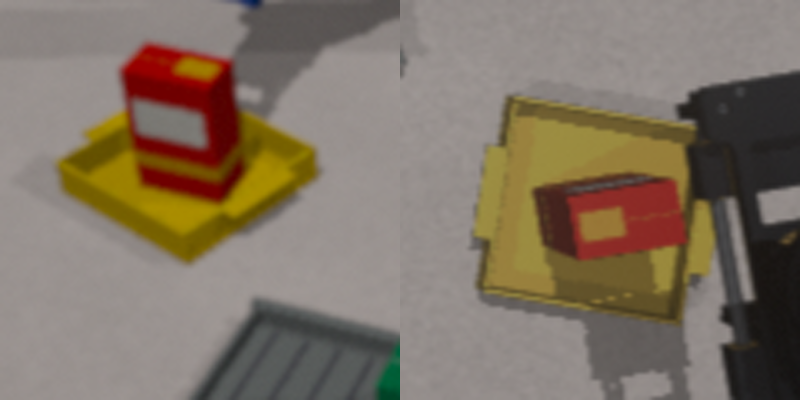

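The carton stands upright inside the order tray (left crop, about (185,120)). Back to the detergent.

```bash
python3 -m handwheel '[[66,[25,20,0],[0,0,0]],[66,[50,30,0],[0,0,0]],[66,[58,30,0],[0,0,0]],[66,[58,25,0],[0,0,0]],[66,[58,15,0],[0,0,0]],[66,[58,10,0],[0,0,0]],[66,[58,0,0],[0,0,0]],[66,[58,0,0],[0,0,0]]]' >/dev/null
python3 -m handwheel '[[66,[58,0,0],[0,0,0]],[66,[58,0,0],[0,0,0]],[66,[45,0,0],[0,0,0]],[66,[24,0,0],[0,0,0]],[66,[0,0,0],[0,0,0]],[66,[0,0,0],[0,0,0]],[66,[0,0,0],[0,0,0]]]' >/dev/null
python3 go.py .487 .3178 .1716 7.9
```

```text
t 30.2 pos [0.4851 0.3125 0.2947] yaw 7.7 tool shift mm [  5.1   2.5 123.1] turn [ 0.02  0.03 -0.2 ] after-turn shift [  5.    2.6 123.1] w 66.1 grip 0.0 F [-1.   0.3 -0.6]
```

```bash
python3 -m handwheel '[[66,[5,2.6,20],[0,0,-0.2]],[66,[0,0,42],[0,0,0]],[66,[0,0,38],[0,0,0]],[66,[0,0,17],[0,0,0]],[66,[0,0,5],[0,0,0]],[66,[0,0,0],[0,0,0]],[66,[0,0,0],[0,0,0]],[66,[0,0,0],[0,0,0]]]' >/dev/null
python3 go.py .487 .3178 .1716 7.9
```

```text
t 31.2 pos [0.4866 0.3204 0.1735] yaw 8.11 tool shift mm [-2.7  0.   1.9] turn [ 0.09 -0.06  0.21] after-turn shift [-2.7  0.1  1.9] w 66.1 grip 0.0 F [ 0.6 -0.4  0.4]
```

```bash
python3 -m handwheel '[[66,[-2.5,0,1.5],[0,0,0.2]],[66,[0,0,0],[0,0,0]],[66,[0,0,0],[0,0,0]],[66,[0,0,0],[0,0,0]]]' >/dev/null
python3 go.py .487 .3178 .1716 7.9
python3 -m handwheel '[[38,[0,0,0],[0,0,0]],[38,[0,0,0],[0,0,0]],[38,[0,0,0],[0,0,0]],[38,[0,0,0],[0,0,0]],[38,[0,0,0],[0,0,0]],[38,[0,0,0],[0,0,0]]]' 45 >/dev/null
python3 go.py .487 .3178 .1716 7.9
```

```text
t 31.7 pos [0.4864 0.3176 0.171 ] yaw 7.91 tool shift mm [ 0.1  0.6 -0.6] turn [-0.   -0.01  0.01] after-turn shift [ 0.1  0.6 -0.6] w 66.3 grip 0.0 F [-0.   0.4 -0.2]
t 32.45 pos [0.4866 0.3176 0.1711] yaw 7.91 tool shift mm [ 0.1  0.4 -0.5] turn [ 0.01 -0.01  0.01] after-turn shift [ 0.1  0.4 -0.5] w 39.7 grip 45.0 F [ 0.5 -0.3 -0.5]
```

```bash
python3 -m handwheel '[[38,[0,0,-8],[0,0,0]],[38,[0,0,-15],[0,0,0]],[38,[0,0,-30],[0,0,0]],[38,[0,0,-40],[0,0,0]],[38,[0,0,-45],[0,0,0]],[38,[0,0,-45],[0,0,0]],[38,[0,0,-35],[0,0,0]],[38,[0,0,-14],[0,0,0]]]' >/dev/null
python3 -m handwheel '[[38,[-12,2,0],[0,0,0]],[38,[-28,4,0],[0,0,0]],[38,[-42,6,0],[0,0,0]],[38,[-50,7,0],[0,0,0]],[38,[-50,7,0],[0,0,0]],[38,[-50,7,0],[0,0,0]],[38,[-46,7,0],[0,0,0]],[38,[-34,5,0],[0,0,0]]]' >/dev/null
python3 -m handwheel '[[38,[-20,2.5,0],[0,0,0]],[38,[-8,1,0],[0,0,0]],[38,[0,0,0],[0,0,0]],[38,[0,0,0],[0,0,0]],[38,[0,0,0],[0,0,0]],[38,[0,0,0],[0,0,0]]]' >/dev/null
python3 go.py .5815 -.0125 .1722 7.9
```

```text
t 35.2 pos [ 0.5812 -0.0119  0.4031] yaw 7.97 tool shift mm [-7.000e-01  2.000e-01  2.309e+02] turn [ 0.01 -0.01  0.07] after-turn shift [-7.000e-01  2.000e-01  2.309e+02] w 39.7 grip 45.0 F [-0.2  0.  -4.1]
```

```bash
python3 -m handwheel '[[38,[-0.5,0,10],[0,0,0]],[38,[0,0,30],[0,0,0]],[38,[0,0,40],[0,0,0]],[38,[0,0,40],[0,0,0]],[38,[0,0,40],[0,0,0]],[38,[0,0,30],[0,0,0]],[38,[0,0,15],[0,0,0]],[38,[0,0,8],[0,0,0]]]' >/dev/null
python3 -m handwheel '[[38,[0,0,4],[0,0,0]],[38,[0,0,0],[0,0,0]],[38,[0,0,0],[0,0,0]],[38,[0,0,0],[0,0,0]],[38,[0,0,0],[0,0,0]]]' >/dev/null
python3 go.py .5815 -.0125 .1722 7.9
```

```text
t 36.83 pos [ 0.5815 -0.013   0.1863] yaw 7.91 tool shift mm [ 0.5  0.1 14.1] turn [ 0.03 -0.01  0.01] after-turn shift [ 0.5  0.1 14.1] w 39.3 grip 45.0 F [ 0.6  0.4 -4. ]
```

```bash
python3 -m handwheel '[[38,[0.4,0,6],[0,0,0]],[38,[0,0,5],[0,0,0]],[38,[0,0,2],[0,0,0]],[38,[0,0,0],[0,0,0]],[38,[0,0,0],[0,0,0]]]' | grep -E "pos|ft_force"
for i in 1 2 3; do python3 -m handwheel '[[38,[0,0,1],[0,0,0]],[38,[0,0,0],[0,0,0]]]' | grep -E "pos|ft_force"; done
```

```text
eef_pos: [0.5814, -0.0126, 0.1731]
ft_force: [0.3, 0.3, -4.5]
eef_pos: [0.5814, -0.0126, 0.1721]
ft_force: [0.8, 0.5, -4.9]
eef_pos: [0.5816, -0.0126, 0.172]
ft_force: [-1.2, -0.4, 4.9]
eef_pos: [0.5817, -0.0127, 0.172]
ft_force: [-3.2, 0.4, 11.6]
```

```bash
python3 -m handwheel '[[38,[0,0,-1.5],[0,0,0]],[44,[0,0,0],[0,0,0]],[66,[0,0,0],[0,0,0]],[66,[0,0,0],[0,0,0]],[66,[0,0,-20],[0,0,0]],[66,[0,0,-50],[0,0,0]],[66,[0,0,-50],[0,0,0]],[66,[0,0,0],[0,0,0]]]' >/dev/null
python3 go.py .3826 .331 .1649 7.7
```

```text
t 39.2 pos [ 0.5839 -0.013   0.2959] yaw 7.89 tool shift mm [ 368.4 -153.3  129.5] turn [0.53 0.02 0.19] after-turn shift [ 367.9 -153.4  131. ] w 65.9 grip 0.0 F [ 0.1  0.4 -0.4]
```

```bash
python3 -m handwheel '[[66,[20,-8,0],[0,0,0.2]],[66,[48,-20,0],[0,0,0]],[66,[56,-23,0],[0,0,0]],[66,[56,-23,0],[0,0,0]],[66,[56,-23,0],[0,0,0]],[66,[54,-22,0],[0,0,0]],[66,[46,-19,0],[0,0,0]],[66,[31,-13,0],[0,0,0]]]' >/dev/null
python3 -m handwheel '[[66,[0,0,20],[0,0,0]],[66,[0,0,35],[0,0,0]],[66,[0,0,25],[0,0,0]],[66,[0,0,0],[0,0,0]],[66,[0,0,0],[0,0,0]],[66,[0,0,0],[0,0,0]],[66,[0,0,0],[0,0,0]]]' >/dev/null
python3 go.py .3826 .331 .1649 7.7
python3 - <<'E'
from vis import *
t=get_image("top")
for c,box,z in (("orange",(230,150,360,240),.205),("green",(110,270,220,330),.194)):
  for k in blobs(t,c,box)[:1]: print(c,np.round(cv2.minAreaRect(k)[0],1),plane(t,*cv2.minAreaRect(k)[0],z).round(4))
E
```

```text
t 41.08 pos [0.3827 0.3311 0.2124] yaw 7.7 tool shift mm [-0.2 -0.2 47.5] turn [ 0.07 -0.07  0.  ] after-turn shift [-0.1 -0.1 47.5] w 66.0 grip 0.0 F [ 0.4 -0.2  0.3]
orange [291.3 206.1] [ 0.5798 -0.0113  0.205 ]
green [136.8 302.7] [0.3816 0.325  0.194 ]
```

```bash
python3 -m handwheel '[[66,[0,0,25],[0,0,0]],[66,[0,0,16],[0,0,0]],[66,[0,0,5],[0,0,0]],[66,[0,0,0],[0,0,0]],[66,[0,0,0],[0,0,0]],[66,[0,0,0],[0,0,0]]]' >/dev/null
python3 go.py .3826 .331 .1649 7.7
python3 -m handwheel '[[38,[0,0,0],[0,0,0]],[38,[0,0,0],[0,0,0]],[38,[0,0,0],[0,0,0]],[38,[0,0,0],[0,0,0]],[38,[0,0,0],[0,0,0]],[38,[0,0,0],[0,0,0]]]' 45 >/dev/null
python3 go.py .3826 .331 .1649 7.7
```

```text
t 41.88 pos [0.3827 0.3311 0.1661] yaw 7.7 tool shift mm [-0.1 -0.1  1.2] turn [ 0.05 -0.05  0.  ] after-turn shift [-0.  -0.1  1.2] w 66.5 grip 0.0 F [ 0.6 -1.4 -0.8]
t 42.62 pos [0.3821 0.3308 0.1656] yaw 7.71 tool shift mm [0.1 0.5 0.7] turn [-0.03 -0.    0.01] after-turn shift [0.1 0.5 0.7] w 39.4 grip 45.0 F [-1.1  0.2  1.6]
```

```bash
python3 -m handwheel '[[38,[0,0,-8],[0,0,0]],[38,[0,0,-15],[0,0,0]],[38,[0,0,-30],[0,0,0]],[38,[0,0,-40],[0,0,0]],[38,[0,0,-45],[0,0,0]],[38,[0,0,-45],[0,0,0]],[38,[0,0,-35],[0,0,0]],[38,[0,0,-14],[0,0,0]]]' >/dev/null
python3 -m handwheel '[[38,[-12,4,0],[0,0,0]],[38,[-28,9,0],[0,0,0]],[38,[-42,14,0],[0,0,0]],[38,[-50,17,0],[0,0,0]],[38,[-50,17,0],[0,0,0]],[38,[-50,17,0],[0,0,0]],[38,[-50,17,0],[0,0,0]],[38,[-50,17,0],[0,0,0]]]' >/dev/null
python3 -m handwheel '[[38,[-47,15,0],[0,0,0]],[38,[-37,12,0],[0,0,0]],[38,[-23,8,0],[0,0,0]],[38,[-10,3,0],[0,0,0]],[38,[0,0,0],[0,0,0]],[38,[0,0,0],[0,0,0]],[38,[0,0,0],[0,0,0]],[38,[0,0,0],[0,0,0]]]' >/dev/null
python3 go.py .5919 -.0945 .1666 7.7
```

```text
t 45.62 pos [ 0.5911 -0.0933  0.3977] yaw 7.78 tool shift mm [ -1.4   0.6 231.1] turn [ 0.01 -0.02  0.08] after-turn shift [ -1.3   0.6 231.1] w 39.5 grip 45.0 F [-0.3 -0.2 -6.6]
```

```bash
python3 -m handwheel '[[38,[-1.2,0.5,10],[0,0,0]],[38,[0,0,30],[0,0,0]],[38,[0,0,40],[0,0,0]],[38,[0,0,40],[0,0,0]],[38,[0,0,40],[0,0,0]],[38,[0,0,30],[0,0,0]],[38,[0,0,15],[0,0,0]],[38,[0,0,8],[0,0,0]]]' >/dev/null
python3 -m handwheel '[[38,[0,0,4],[0,0,0]],[38,[0,0,0],[0,0,0]],[38,[0,0,0],[0,0,0]],[38,[0,0,0],[0,0,0]],[38,[0,0,0],[0,0,0]]]' >/dev/null
python3 go.py .5919 -.0945 .1666 7.7
```

```text
t 47.25 pos [ 0.592  -0.0952  0.1808] yaw 7.71 tool shift mm [ 0.7 -0.  14.2] turn [ 0.03 -0.    0.01] after-turn shift [ 0.7 -0.  14.2] w 39.3 grip 45.0 F [-0.  -0.3 -6.8]
```

```bash
python3 -m handwheel '[[38,[0.7,0,6],[0,0,0]],[38,[0,0,5],[0,0,0]],[38,[0,0,2],[0,0,0]],[38,[0,0,0],[0,0,0]],[38,[0,0,0],[0,0,0]]]' | grep -E "pos|ft_force"
for i in 1 2 3; do python3 -m handwheel '[[38,[0,0,1],[0,0,0]],[38,[0,0,0],[0,0,0]]]' | grep -E "pos|ft_force"; done
```

```text
eef_pos: [0.5919, -0.0945, 0.1676]
ft_force: [0.9, -0.2, -6.7]
eef_pos: [0.592, -0.0945, 0.1667]
ft_force: [0.6, 0.3, -6.3]
eef_pos: [0.5922, -0.0946, 0.1666]
ft_force: [-1.4, 0.6, 3.9]
eef_pos: [0.5924, -0.0947, 0.1666]
ft_force: [-2.5, 1.4, 8.6]
```

Seated at the recorded height. I'll release, retreat straight up and then aside toward the mat for a clear check.

```bash
python3 -m handwheel '[[38,[0,0,-1.5],[0,0,0]],[44,[0,0,0],[0,0,0]],[66,[0,0,0],[0,0,0]],[66,[0,0,0],[0,0,0]],[66,[0,0,-20],[0,0,0]],[66,[0,0,-50],[0,0,0]],[66,[0,0,-60],[0,0,0]],[66,[0,0,-20],[0,0,0]]]' >/dev/null
python3 -m handwheel '[[66,[30,-10,0],[0,0,0]],[66,[55,-18,0],[0,0,0]],[66,[55,-18,0],[0,0,0]],[66,[55,-18,0],[0,0,0]],[66,[55,-18,0],[0,0,0]],[66,[55,-18,0],[0,0,0]],[66,[55,-18,0],[0,0,0]],[66,[40,-12,0],[0,0,0]]]' >/dev/null
python3 -m handwheel '[[66,[20,0,0],[0,0,0]],[66,[0,0,0],[0,0,0]],[66,[0,0,0],[0,0,0]]]' >/dev/null
python3 - <<'E'
from vis import *
t=get_image("top");a=dict(np.load("top0.npz"));s=get_image("scene");b=dict(np.load("scene0.npz"))
for c,box,z in (("orange",(230,150,360,240),.205),("green",(310,180,350,220),.195),("purple",(230,190,275,235),.21),("green",(245,165,290,200),.115)):
  print(c,[plane(d,*cv2.minAreaRect(blobs(d,c,box)[0])[0],z).round(4)[:2].tolist() for d in (a,t)])
for c,box in (("orange",(240,135,300,180)),("green",(205,130,245,170)),("purple",(290,140,330,185))):
  print(c,[cv2.boundingRect(blobs(d,c,box)[0]) for d in (b,s)])
z=lambda d,q:cv2.resize(cv2.cvtColor(d["frame"],cv2.COLOR_RGB2BGR)[q],(400,400),interpolation=cv2.INTER_CUBIC)
cv2.imwrite("pics/end.png",np.hstack([z(s,np.s_[110:350,150:390]),z(t,np.s_[90:320,230:460])]))
print(arm.observe()["time"],arm.observe()["eef_pos"])
E
```

```text
orange [[0.5811, -0.0118], [0.5798, -0.0113]]
green [[0.5909, -0.092], [0.5903, -0.0925]]
purple [[0.5681, 0.0732], [0.5681, 0.0732]]
green [[0.6433, 0.0401], [0.6433, 0.0401]]
orange [(256, 145, 20, 26), (257, 145, 19, 26)]
green [(219, 141, 19, 25), (218, 141, 19, 24)]
purple [(299, 152, 21, 27), (299, 152, 21, 27)]
51.1 [0.40774532 0.30243935 0.31607424]
```

View pics/end.png

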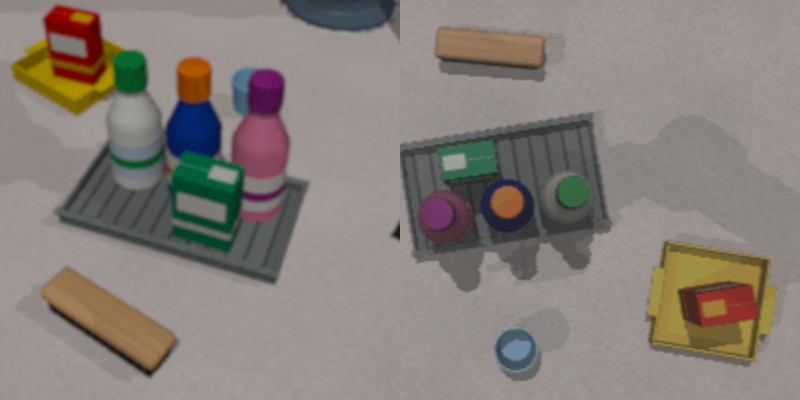

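The end view shows all three bottles upright in their spots, the two moved ones within about 1.5 mm of where they started. The red carton stands in the order tray, and nothing else has moved.

```bash
python3 -c "
from station import arm
print(arm.job_done())"
```

```text
the job is handed in; nothing more can be done
None
```

The red carton stands upright in the order tray, the detergent and bleach bottles are back within about 1.5 mm of where they stood, nothing else was moved, and I handed the job in at about 51 s.

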